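Hold the curing box open with its lever

ROBOT

A 7-joint arm with a two-finger parallel gripper is mounted at the origin on a cart in front of the work surface, level with it; the furniture and walls round the work are solid. World frame = base frame: x ahead of the robot, y to its left, z up, the work surface at z = 0. Lengths are in m, angles in rad, forces in N, time in s.
With the tool pointing down it reaches from about 0.4 to 0.85 m from the base axis. Payload 10.4 kg.
Tool frame: the origin (TCP) lies between the finger pads; the fingertips stand tcp_to_tips ahead of it and the grasp point (between the pads) lies 8 mm behind it (tcp_to_tips is the distance from the TCP to the fingertips, in m); z points along the fingers, y is the line along which they close (so a half turn about z gives the same grasp; the last joint's range is limited). The gripper opens to 85 mm and grips with 20 to 120 N. Pads are 22 mm wide; open, the fingers measure 114 mm over their backs; the gripper's body (76 mm by 85 mm) begins 54 mm behind the grasp point. The pads swing forward as they close: fully open they stand 13 mm farther back than shut.
Start: joints at [-1.34, 0.332, -0.065, 1.46, 0.022, 1.35, -0.088], TCP at [0.157, 0.605, 0.242] pointing down, gripper open.
Joint ranges: [-2.6, 2.6], [-0.5, 2.12], [-1.47, 1.34], [0.16, 2.42], [-1.27, 4.41], [0.06, 2.06], [-2.6, 2.6]. Speed limits (rad/s): [2.22, 2.22, 2.79, 2.79, 3.14, 3.14, 3.14].

INTERFACE

Orientations are given as a unit quaternion [x, y, z, w].
In Python, from workcell import * gives the robot as it stands.
- The arm moves only by the tool apply_moves, never from a script. Its argument "rows" is a list of rows, each an object of numbers: "x", "y", "z": the shift along the tool's x, y, z in mm; "ax", "ay", "az": the turn, a rotation vector about the tool's x, y, z in degrees; "gripper": the closure, from 0 (fully open) to 1 (shut). A call has 1 to 5 rows; each row shifts and turns the commanded pose from where the row before left it, along the tool's axes as they then stand; what a row does not reach is not made up. A row lasts 1/12 s, in which the tool goes at most 41.7 mm and 7.16 degrees, less where a joint would pass 70% of its speed; a pose out of reach is approached as far as the arm can. A call with a gripper value outside its range is refused whole. The fingers move at their own pace and stop on an object; "newtons" is the grip in N (left out, the last holds). Time passes only in rows, so rows that do not move let the fingers close. It gives the time, the measured TCP pose, the force, the opening and the grip force at its end, in the units of the state.
- get_obs(): the state, without advancing time (a new reading comes with each control period).
- camera(name): name is "scene" or "side" or "wrist"; returns a dict with "color" (384x512x3 uint8, red, green, blue), "fov_y" (degrees; the focal length in pixels is half the picture's height over the tangent of half this angle, whatever the lens; pixels are square), "cx", "cy" (the principal point, pixels), "rvec" (rotation vector, rad) and "tvec" (3), from world to camera coordinates, as OpenCV has them. Camera axes: x right, y down, z forward; pixel columns grow to the right and rows downward; lengths in m; the calibration is good to about 2 mm. The wrist camera is an equidistant fisheye: a pixel r from the principal point sees the ray r / f radians off the axis. A picture is of the moment at which its call begins. There is no depth.
- hand_in(): hands the job in; it is judged then, once.
The state is a dict: "clock": time; "joint_pos": joint angles; "joint_velocities": joint speeds; "tau": joint torques, N m; "position": TCP position; "ee_rot": TCP orientation; "ft_force": force on the tool from outside, world axes, zero at the start; "torque": the same for the moment, N m; "grip_width": opening from 0.0 (shut) to 1.0 (fully open); "grasp_force": force on a finger pad.
Only numpy, scipy, OpenCV 4.12 (cv2) and the standard library are available. Lean on these libraries where they do the work, as an engineer would, in place of code of your own. Each camera call takes 0.05 s, during which the arm holds its last target. There are 200 camera calls.

TASK

The heavy flap of the small white curing box is raised by the lever on its stand, which has been left swung aside. With the fingertips push the wooden handle sideways until the lever lies along its base plate against the stop post, its toe under the flap's tongue, then press the handle gently all the way down to the rubber buffer and finish while still holding it down, so that the flap stays open. Only push and press: pinch nothing, keep your fingers off the flap, and leave the things standing around where they are.

Things in the scene. Friction and masses are not known exactly. Their poses are not given: they have to be found in the camera images.
- unit: Fixed device: grey base plate 375 x 64 x 8 mm with a white box (66 x 150 x 72 mm high, middle at x +117 mm) under a thick flap, and a lever. Origin on the bench under the lever's upright swivel axis; x along the plate to the box, z up. Rubber buffer at x -178 mm, top at 16 mm. Stop post (10 mm thick, 92 mm high) at x -66, y +14.5 mm: the lever's bar rests against it when along the plate.
- swivel (a joint): Swing of the lever about the upright axis through unit's origin, rad: 0 = along the base plate, at the stop, toe under the tongue; positive = swung aside, handle on the unit's -y side (at most 0.7). Stays where left; about 1 N at the handle moves it.
- lever: Steel bar 18 x 10 mm on a level pin 78 mm above the bench, over the unit's origin. Origin: middle of the pin; x along the lever to its toe (round, 74 mm from the pin). Long arm (-x) 208 mm, ends in a wooden handle 85 x 30 x 18 mm. At rest z is upright and the handle end slopes 0.21 rad up; fully down, at the buffer, z tilts 0.5 rad. Pressing takes 3 to 9 N; it springs back if let go.
- handle_top (a point): The place to press: centre of the handle's upper face, 165 mm from the pin along the bar; about 121 mm above the bench at rest, 40 mm when fully down. The handle's middle is 9 mm below it.
- flap: Heavy metal flap (about 1.5 kg, 70 x 152 x 16 mm) on the box, with a steel tongue (28 mm wide, underside 72 mm above the bench) sticking out towards the lever. Origin on its hinge at the box's far upper edge; z is upright when shut and tilts as it rises, about 0.40 rad with the lever fully down. It falls shut if the lever is let go.
- tooth_canine: Bystander: white model of a pointed tooth on a square foot, 24 x 24 x 58 mm. Origin: centre of the underside.
- tooth_molar_wax: Bystander: white model of a molar tooth on a square foot, 22 x 23 x 46 mm. Origin: centre of the underside.
- eraser: Bystander: eraser in a dark sleeve, 19 x 42 x 12 mm. Origin: centre of the underside.
- petri_dish: Bystander: round glass dish, 91 mm across, 14 mm high. Origin: centre of the underside.
- blade_box: Bystander: small grey box with an orange top, 30 x 56 x 16 mm. Origin: centre of the underside.
- dropper_bottle: Bystander: brown dropper bottle, 33 mm across, 102 mm high. Origin: centre of the underside.

How it is judged:
By the outcome, as a careful person would: the job done as asked, in the order asked, and still so for the second after the job is handed in, while the arm keeps its last pose, push and grip.
It also fails if it takes over 38 s, if anything falls off the work surface, if the arm or the gripper's body presses on something with over 40 N, if the wrist force passes 120 N, or if a joint passes its speed limit or range.

## Working session

There is one attempt and no reset: what is moved stays moved. The work goes in short steps, Python scripts to look and compute and a tool call to move; the robot and the scene stay as the last step left them, time stands still between calls to the robot, and variables do not carry over. Pictures are saved under pics/ and viewed, at most 10 in all, crops included, and the job is handed in when it is done.

Besides the shell and the picture viewer there is one more tool, called after "Emit:" as name(argument=value, ...) on one line, values as JSON. apply_moves: Moves the arm, as the interface text tells. Its arguments: {"type":"object","properties":{"rows":{"type":"array","items":{"type":"object","properties":{"x":{"type":"number"},"y":{"type":"number"},"z":{"type":"number"},"ax":{"type":"number"},"ay":{"type":"number"},"az":{"type":"number"},"gripper":{"type":"number"}}}},"newtons":{"type":"number"}},"required":["rows"]}

```bash
mkdir -p pics
python3 - <<'E'
from workcell import *
import cv2
o=get_obs();print(o)
for n in("scene","side"):
    c=camera(n);cv2.imwrite(f"pics/{n}0.png",cv2.resize(c["color"][:,:,::-1],(800,600)))
    print(n,c["fov_y"],c["cx"],c["cy"],c["rvec"],c["tvec"])
E
```

```text
{'clock': 0.0, 'joint_pos': array([-1.3396094 ,  0.33291679, -0.06467585,  1.46093895,  0.02157437,
        1.34986865, -0.08851082]), 'joint_velocities': array([-9.88576753e-04, -1.95467405e-04, -1.09669717e-03,  1.22894027e-03,
       -1.08366856e-03, -6.70734671e-04, -1.87848407e-05]), 'tau': array([-2.02190781e-04, -6.25426912e+01,  4.89035610e-02, -3.91632092e+01,
        1.61161280e-02,  9.49086389e-03, -2.01343966e-06]), 'position': array([0.15684134, 0.60463918, 0.24148892]), 'ee_rot': array([ 1.26562260e-01,  9.91958405e-01, -7.15634118e-04, -6.74525953e-05]), 'ft_force': array([-0.87366471,  0.02487027,  0.30440764]), 'torque': array([-0.01329255, -0.02243431, -0.01935272]), 'grasp_force': 0.0, 'grip_width': 0.9999047413773462}
scene 53.57737659011385 253.91494842452207 187.97697069415653 [ 1.81663313 -1.02872591  0.65566645] [-0.22797073  0.28391814  0.76127805]
side 53.82633514149643 255.1967438815833 186.57193950561867 [ 2.10164837 -0.2301822   0.10953307] [-0.50704579  0.16529385  0.85917063]
```

View pics/scene0.png

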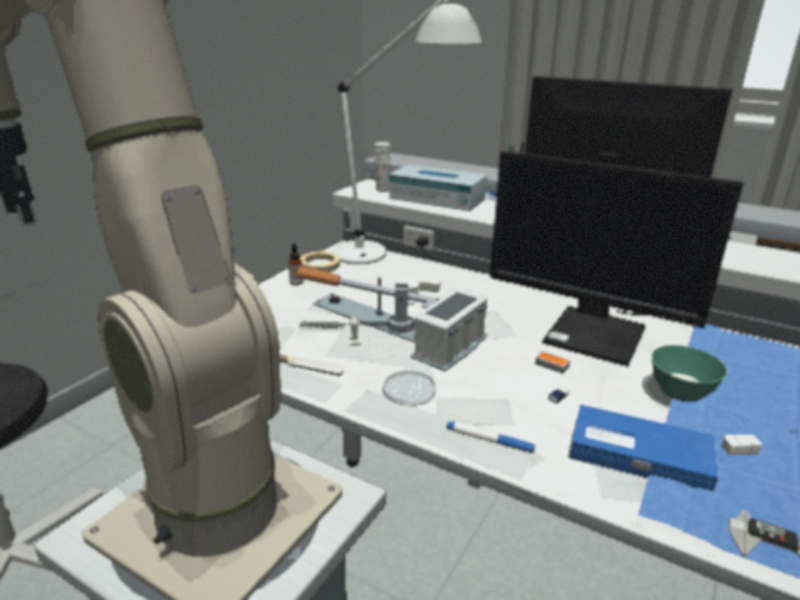

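View pics/side0.png

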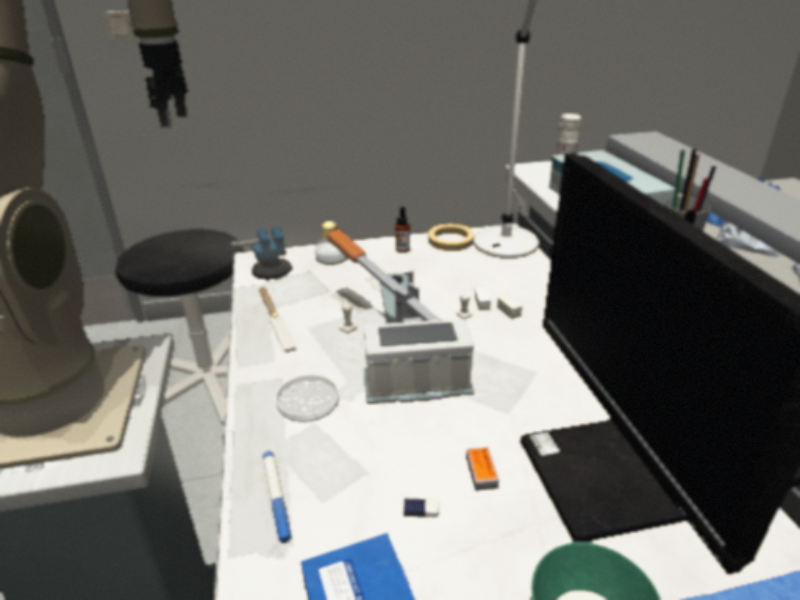

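The side view shows the box at about (418,360), its plate going away to the buffer, and the orange handle at (345,242), swung to the robot's side. I'll crop in for measurement.

Run:
```python
import cv2,numpy as np
from workcell import *
a=camera("scene")["color"][150:250,170:325,::-1];b=camera("side")["color"][125:265,190:320,::-1]
a=cv2.resize(a,None,fx=5,fy=5,interpolation=cv2.INTER_CUBIC);b=cv2.resize(b,None,fx=4.2,fy=4.2,interpolation=cv2.INTER_CUBIC)
cv2.imwrite("pics/a.png",a);cv2.imwrite("pics/b.png",b);print(a.shape,b.shape)
```

```text
(500, 775, 3) (588, 546, 3)
```

View pics/a.png

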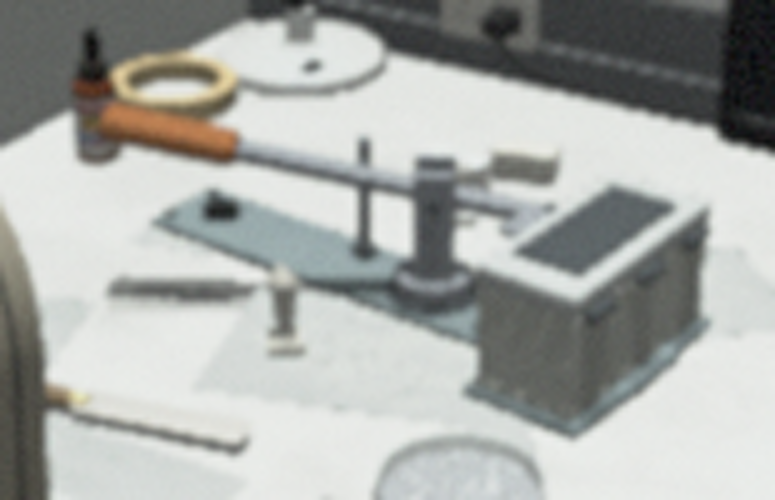

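View pics/b.png

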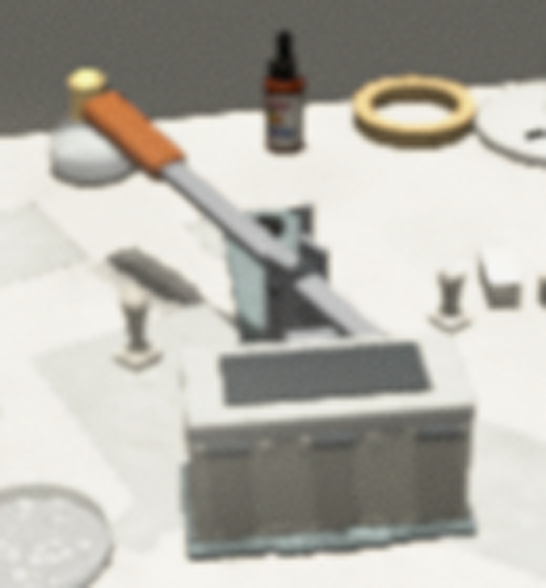

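```bash
cat > h.py <<'E'
import cv2,numpy as np
def R(a): return np.array([[np.cos(a),-np.sin(a),0],[np.sin(a),np.cos(a),0],[0,0,1]])
def lever(d,h=0,lat=0,s=0,sl=.21):  # point d along the arm from pin, h above bar axis, unit frame
    p=np.array([-d*np.cos(sl)+h*np.sin(sl),lat,78+d*np.sin(sl)+h*np.cos(sl)]); return R(s)@p
def proj(c,P):
    f=192/np.tan(np.radians(c["fov_y"]/2))
    K=np.array([[f,0,c["cx"]],[0,f,c["cy"]],[0,0,1.]])
    return cv2.projectPoints(np.array(P,float),np.array(c["rvec"]),np.array(c["tvec"]),K,None)[0][:,0]
E
python3 - <<'E'
from h import *
from workcell import *
from scipy.optimize import least_squares
ca,cb=camera("scene"),camera("side")
for c in(ca,cb): print("cam",-cv2.Rodrigues(c["rvec"])[0].T@c["tvec"])
A=[((-178,0,16),(222,200)),((-66,14.5,92),(363,142)),((-66,14.5,8),(363,250)),((82,-76,88),(478,258)),((152,-76,88),(583,303)),((152,76,88),(712,207)),((82,76,88),(612,185))]
B=[((152,-76,88),(190,425)),((152,76,88),(475,408)),((82,-76,88),(183,350)),((82,76,88),(460,342))]
LA=[(207.5,(101,118)),(122.5,(238,146))]; LB=[(207.5,(103,105)),(122.5,(172,163))]
ua=np.array([q for _,q in A+LA])/5+[170,150]; ub=np.array([q for _,q in B+LB])/4.2+[190,125]
def f(p):
    T=lambda P:(np.array(P)@R(p[2]).T)/1000+[p[0],p[1],0]
    pa=[q for q,_ in A]+[lever(d,s=p[3]) for d,_ in LA]; pb=[q for q,_ in B]+[lever(d,s=p[3]) for d,_ in LB]
    return np.r_[(proj(ca,T(pa))-ua).ravel(),(proj(cb,T(pb))-ub).ravel()]
r=least_squares(f,[.6,.2,-1.57,.5],loss='soft_l1');p=r.x;print(p,np.round(f(p).reshape(-1,2),1).tolist())
np.save("pose.npy",p)
for s in (p[3],0):
  for d in(122.5,165,207.5): print(s,d,R(p[2])@lever(d,9,0,s)/1000+[p[0],p[1],0])
print("down",R(p[2])@lever(165,9,0,0,-.29)/1000+[p[0],p[1],0])
P=lambda u,c:None
# bench hits of bystanders
def hit(c,uv,z):
    f_=192/np.tan(np.radians(c["fov_y"]/2));Rm=cv2.Rodrigues(c["rvec"])[0]
    d=Rm.T@np.array([(uv[0]-c["cx"])/f_,(uv[1]-c["cy"])/f_,1]);o=-Rm.T@c["tvec"];return o+d*(z-o[2])/d[2]
for n,uv in dict(bottle=(285,148),tooth1=(137,355),tooth2=(450,318),knife1=(115,262),knife2=(195,300),lampthing=(92,165)).items(): print(n,hit(cb,np.array(uv)/4.2+[190,125],0))
E
```

```text
cam [-0.36911931 -0.4768811   0.59030483]
cam [ 0.36880273 -0.74413177  0.57692644]
[ 0.54339424  0.04584881 -1.66576156  0.57610268] [[-0.1, 0.9], [0.4, -1.1], [0.5, 0.7], [-0.4, 0.7], [-0.1, -0.9], [0.8, -1.5], [0.6, -3.1], [0.7, -0.1], [0.6, 0.4], [-0.9, 0.1], [1.0, -1.6], [-1.3, -0.4], [-2.1, -3.5], [-0.7, -1.0], [0.8, 1.1]]
0.5761026779781439 122.5 [0.48881645 0.15039246 0.11233862]
0.5761026779781439 165 [0.46958007 0.18723971 0.12119816]
0.5761026779781439 207.5 [0.45034368 0.22408696 0.13005771]
0 122.5 [0.55457691 0.16325007 0.11233862]
0 165 [0.55851834 0.2046291  0.12119816]
0 207.5 [0.56245976 0.24600812 0.13005771]
down [0.55863069 0.20580861 0.03944208]
bottle [0.60440624 0.36088949 0.        ]
tooth1 [0.44976403 0.0988471  0.        ]
tooth2 [0.65765681 0.09415729 0.        ]
knife1 [0.45036535 0.21723173 0.        ]
knife2 [0.49697004 0.15504797 0.        ]
lampthing [0.45109071 0.36814528 0.        ]
```

```bash
cat >> h.py <<'E'
from workcell import *
from scipy.spatial.transform import Rotation as Ro
def wp(P):
    p=np.load("pose.npy"); return R(p[2])@P/1000+[p[0],p[1],0]
def togo(target): # tool-frame mm from the measured TCP
    o=get_obs(); return np.round(Ro.from_quat(o["ee_rot"]).inv().apply(np.array(target)-o["position"])*1000,1)
E
python3 - <<'E'
from h import *
import workcell
t=workcell.tcp_to_tips;print(t)
for s in(.576,.4,.2,0):
  for lat in((-55,-28) if s==.576 else (-28,)):
    w=wp(lever(160,0,lat,s)); w[2]=.098+t; print(s,lat,w,togo(w))
E
```

```text
0.011
0.576 -55 [0.42223075 0.15912699 0.109     ] [-368.8 -364.8  133.2]
0.576 -28 [0.4461667 0.1716198 0.109    ] [-388.8 -346.7  133.2]
0.4 -28 [0.46969027 0.18670073 0.109     ] [-407.8 -326.2  133.2]
0.2 -28 [0.49914239 0.19853578 0.109     ] [-433.3 -307.3  133.2]
0 -28 [0.5303587 0.2042837 0.109    ] [-462.1 -293.9  133.2]
```

Emit:
apply_moves(rows=[{"x": -25, "y": -25, "gripper": 1}, {"x": -25, "y": -25}, {"x": -25, "y": -25}, {"x": -25, "y": -25}, {"x": -25, "y": -25}], newtons=20)

```text
invalid input at $.rows[0]: expected keys x, y, z, ax, ay, az, gripper
```

Emit:
apply_moves(rows=[{"x": -25, "y": -25}, {"x": -25, "y": -25}, {"x": -25, "y": -25}, {"x": -25, "y": -25}, {"x": -25, "y": -25}])

```text
invalid input at $.rows[0]: expected keys x, y, z, ax, ay, az, gripper
```

Emit:
apply_moves(rows=[{"x": -25, "y": -25}, {"x": -25, "y": -25}, {"x": -25, "y": -25}, {"az": -6}, {"az": -6}])

```text
invalid input at $.rows[0]: expected keys x, y, z, ax, ay, az, gripper
```

Run:
```python
from h import *
o=get_obs();print(o["clock"],o["position"],o["ee_rot"],o["ft_force"],o["grip_width"])
for s,lat in((.576,-55),(.576,-28),(.4,-28),(.2,-28),(0,-28)):
    w=wp(lever(160,0,lat,s)); w[2]=.109; print(s,lat,w,togo(w))
```

```text
0.3 [0.15688133 0.60486535 0.24205669] [ 1.26567868e-01  9.91957925e-01 -2.22185456e-04 -3.07924994e-05] [ 0.05719081  0.03362704 -0.9782518 ] 0.9994396816876476
0.576 -55 [0.42223075 0.15912699 0.109     ] [-368.8 -364.8  133.2]
0.576 -28 [0.4461667 0.1716198 0.109    ] [-388.8 -346.7  133.2]
0.4 -28 [0.46969027 0.18670073 0.109     ] [-407.8 -326.2  133.2]
0.2 -28 [0.49914239 0.19853578 0.109     ] [-433.3 -307.3  133.2]
0 -28 [0.5303587 0.2042837 0.109    ] [-462.1 -293.9  133.2]
```

All keys are needed.

Emit:
apply_moves(rows=[{"x": -25, "y": -25, "z": 0, "ax": 0, "ay": 0, "az": 0, "gripper": 1}, {"x": -25, "y": -25, "z": 0, "ax": 0, "ay": 0, "az": 0, "gripper": 1}, {"x": -25, "y": -25, "z": 0, "ax": 0, "ay": 0, "az": 0, "gripper": 1}, {"x": -25, "y": -25, "z": 0, "ax": 0, "ay": 0, "az": 0, "gripper": 1}, {"x": -25, "y": -25, "z": 0, "ax": 0, "ay": 0, "az": 0, "gripper": 1}], newtons=20)

```text
clock: 0.72
position: [0.2471, 0.451, 0.2423]
ee_rot: [0.127, 0.992, 0.0, -0.0]
ft_force: [1.1, -0.7, 0.5]
grip_width: 0.302
grasp_force: 0.0
```

Emit:
apply_moves(rows=[{"x": -25, "y": -25, "z": 0, "ax": 0, "ay": 0, "az": 0, "gripper": 1}, {"x": -25, "y": -25, "z": 0, "ax": 0, "ay": 0, "az": 0, "gripper": 1}, {"x": -25, "y": -25, "z": 0, "ax": 0, "ay": 0, "az": 0, "gripper": 1}, {"x": -25, "y": -25, "z": 0, "ax": 0, "ay": 0, "az": 0, "gripper": 1}, {"x": -25, "y": -25, "z": 0, "ax": 0, "ay": 0, "az": 0, "gripper": 1}])

```text
clock: 1.13
position: [0.3367, 0.2986, 0.2424]
ee_rot: [0.127, 0.992, 0.0, 0.0]
ft_force: [0.9, 0.3, 0.6]
grip_width: 0.002
grasp_force: 0.0
```

Emit:
apply_moves(rows=[{"x": -25, "y": -25, "z": 0, "ax": 0, "ay": 0, "az": 0, "gripper": 1}, {"x": -25, "y": -25, "z": 0, "ax": 0, "ay": 0, "az": 0, "gripper": 1}, {"x": -25, "y": -25, "z": 0, "ax": 0, "ay": 0, "az": 0, "gripper": 1}, {"x": 0, "y": 0, "z": 0, "ax": 0, "ay": 0, "az": -6, "gripper": 1}, {"x": 0, "y": 0, "z": 0, "ax": 0, "ay": 0, "az": -6, "gripper": 1}])

```text
clock: 1.55
position: [0.3909, 0.2068, 0.2426]
ee_rot: [0.022, 1.0, 0.0, 0.0]
ft_force: [-0.1, 0.1, 0.1]
grip_width: 0.001
grasp_force: 0.0
```

Run:
```python
from h import *
o=get_obs();print(o["clock"],o["position"],o["ee_rot"],o["ft_force"],o["grip_width"])
for s,lat in((.576,-55),(.576,-28),(.4,-28),(.2,-28),(0,-28)):
    w=wp(lever(160,0,lat,s)); w[2]=.109; print(s,lat,w,togo(w))
```

```text
1.55 [0.39093923 0.20680775 0.24255597] [2.21310550e-02 9.99755005e-01 3.41660742e-04 1.72563217e-04] [-0.06015632  0.1174547   0.12072345] 0.0010196584820495362
0.576 -55 [0.42223075 0.15912699 0.109     ] [-33.3 -46.3 133.5]
0.576 -28 [0.4461667 0.1716198 0.109    ] [-56.7 -32.8 133.6]
0.4 -28 [0.46969027 0.18670073 0.109     ] [-79.5 -16.7 133.6]
0.2 -28 [0.49914239 0.19853578 0.109     ] [-108.4   -3.6  133.6]
0 -28 [0.5303587 0.2042837 0.109    ] [-139.4    3.6  133.6]
```

Emit:
apply_moves(rows=[{"x": -12, "y": -23, "z": 10, "ax": 0, "ay": 0, "az": 0, "gripper": 1}, {"x": -12, "y": -23, "z": 20, "ax": 0, "ay": 0, "az": 0, "gripper": 1}, {"x": 0, "y": 0, "z": 35, "ax": 0, "ay": 0, "az": 0, "gripper": 1}, {"x": 0, "y": 0, "z": 35, "ax": 0, "ay": 0, "az": 0, "gripper": 1}, {"x": 0, "y": 0, "z": 34, "ax": 0, "ay": 0, "az": 0, "gripper": 1}])

```text
clock: 1.97
position: [0.412, 0.1614, 0.1072]
ee_rot: [0.023, 1.0, 0.001, 0.001]
ft_force: [0.4, 0.1, -0.5]
grip_width: 0.001
grasp_force: 0.0
```

Run:
```python
from h import *
o=get_obs();print(o["clock"],o["position"],o["ft_force"])
c=camera("side")["color"][115:265,175:325,::-1]; d=camera("scene")["color"][120:250,150:310,::-1]
cv2.imwrite("pics/c.png",np.hstack([cv2.resize(c,(400,400)),cv2.resize(d,(400,325)) if 0 else cv2.copyMakeBorder(cv2.resize(d,(400,325)),0,75,0,0,cv2.BORDER_CONSTANT)]))
```

```text
1.9667 [0.41202611 0.16140173 0.10724879] [ 0.3596729   0.11050626 -0.49407318]
```

View pics/c.png

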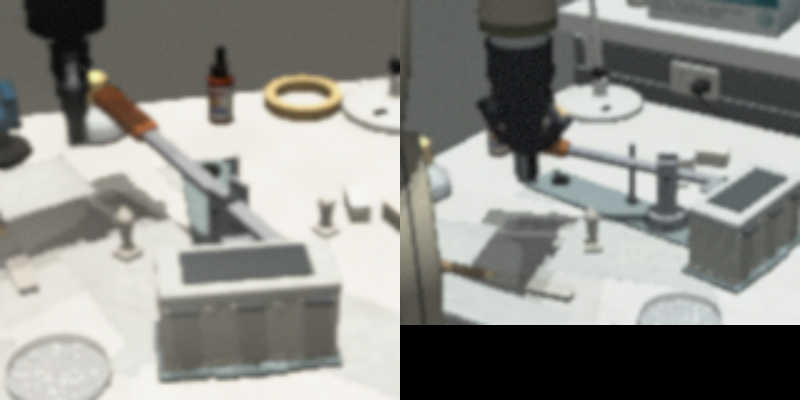

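The closed fingertips, at (75,135) in the left half, stand beside the handle on the robot's side and clear of it. I'll push now.

Emit:
apply_moves(rows=[{"x": -12, "y": 4, "z": 0, "ax": 0, "ay": 0, "az": 0, "gripper": 1}, {"x": -12, "y": 4, "z": 0, "ax": 0, "ay": 0, "az": 0, "gripper": 1}, {"x": -10, "y": 4, "z": 0, "ax": 0, "ay": 0, "az": 0, "gripper": 1}, {"x": -8, "y": 5, "z": 0, "ax": 0, "ay": 0, "az": 0, "gripper": 1}, {"x": -8, "y": 5, "z": 0, "ax": 0, "ay": 0, "az": 0, "gripper": 1}])

```text
clock: 2.48
position: [0.4638, 0.1822, 0.1099]
ee_rot: [0.022, 1.0, 0.0, 0.001]
ft_force: [-1.6, -1.2, 0.3]
grip_width: -0.001
grasp_force: 0.6
```

Emit:
apply_moves(rows=[{"x": -8, "y": 5, "z": 0, "ax": 0, "ay": 0, "az": 0, "gripper": 1}, {"x": -8, "y": 4, "z": 0, "ax": 0, "ay": 0, "az": 0, "gripper": 1}, {"x": -8, "y": 4, "z": 0, "ax": 0, "ay": 0, "az": 0, "gripper": 1}, {"x": -8, "y": 3, "z": 0, "ax": 0, "ay": 0, "az": 0, "gripper": 1}, {"x": -8, "y": 3, "z": 0, "ax": 0, "ay": 0, "az": 0, "gripper": 1}])

```text
clock: 2.9
position: [0.5043, 0.199, 0.1083]
ee_rot: [0.022, 1.0, -0.0, -0.0]
ft_force: [-1.1, -1.6, -0.4]
grip_width: -0.001
grasp_force: 0.5
```

Run:
```python
from h import *
o=get_obs();print(o["clock"],o["position"],o["ft_force"])
w=wp(lever(160,0,-28,0)); w[2]=.109; print(togo(w))
```

```text
2.9 [0.50426321 0.19896166 0.10826367] [-1.14388708 -1.6385472  -0.41629247]
[-25.8   6.5  -0.7]
```

Emit:
apply_moves(rows=[{"x": -6, "y": 1, "z": 0, "ax": 0, "ay": 0, "az": 0, "gripper": 1}, {"x": -6, "y": 1, "z": 0, "ax": 0, "ay": 0, "az": 0, "gripper": 1}, {"x": -5, "y": 1, "z": 0, "ax": 0, "ay": 0, "az": 0, "gripper": 1}, {"x": -3, "y": 0, "z": 0, "ax": 0, "ay": 0, "az": 0, "gripper": 1}])

```text
clock: 3.23
position: [0.5243, 0.201, 0.1082]
ee_rot: [0.022, 1.0, 0.0, 0.0]
ft_force: [-1.3, 1.4, -0.6]
grip_width: 0.002
grasp_force: 0.6
```

Emit:
apply_moves(rows=[{"x": -2, "y": 0, "z": 0, "ax": 0, "ay": 0, "az": 0, "gripper": 1}, {"x": -1, "y": 0, "z": 0, "ax": 0, "ay": 0, "az": 0, "gripper": 1}])

```text
clock: 3.4
position: [0.5268, 0.2008, 0.1083]
ee_rot: [0.022, 1.0, 0.0, -0.0]
ft_force: [-0.3, 1.0, 0.5]
grip_width: 0.003
grasp_force: 0.6
```

Emit:
apply_moves(rows=[{"x": -1, "y": 0, "z": 0, "ax": 0, "ay": 0, "az": 0, "gripper": 1}, {"x": -1, "y": 0, "z": 0, "ax": 0, "ay": 0, "az": 0, "gripper": 1}])

```text
clock: 3.57
position: [0.5285, 0.2008, 0.1083]
ee_rot: [0.022, 1.0, 0.0, -0.0]
ft_force: [-0.6, -0.0, 0.2]
grip_width: 0.003
grasp_force: 0.6
```

Emit:
apply_moves(rows=[{"x": -1, "y": 0, "z": 0, "ax": 0, "ay": 0, "az": 0, "gripper": 1}, {"x": -1, "y": 0, "z": 0, "ax": 0, "ay": 0, "az": 0, "gripper": 1}])

```text
clock: 3.73
position: [0.5304, 0.2007, 0.1082]
ee_rot: [0.022, 1.0, 0.0, -0.0]
ft_force: [-5.0, 1.7, -0.1]
grip_width: 0.002
grasp_force: 2.8
```

Emit:
apply_moves(rows=[{"x": -1, "y": 0, "z": 0, "ax": 0, "ay": 0, "az": 0, "gripper": 1}, {"x": -1, "y": 0, "z": 0, "ax": 0, "ay": 0, "az": 0, "gripper": 1}])

```text
clock: 3.9
position: [0.5308, 0.2008, 0.1077]
ee_rot: [0.022, 1.0, -0.0, -0.002]
ft_force: [-11.3, 1.6, 2.5]
grip_width: -0.0
grasp_force: 5.7
```

Emit:
apply_moves(rows=[{"x": -1, "y": 0, "z": 0, "ax": 0, "ay": 0, "az": 0, "gripper": 1}, {"x": 0, "y": 0, "z": 0, "ax": 0, "ay": 0, "az": 0, "gripper": 1}])

```text
clock: 4.07
position: [0.5309, 0.2009, 0.1072]
ee_rot: [0.022, 1.0, -0.0, -0.003]
ft_force: [-12.0, 1.7, 1.6]
grip_width: -0.0
grasp_force: 5.9
```

Stop reached at 12 N. I'll back off, lift and move above the handle.

Emit:
apply_moves(rows=[{"x": 8, "y": 0, "z": 0, "ax": 0, "ay": 0, "az": 0, "gripper": 1}, {"x": 10, "y": 0, "z": 0, "ax": 0, "ay": 0, "az": 0, "gripper": 1}, {"x": 0, "y": 0, "z": -25, "ax": 0, "ay": 0, "az": 0, "gripper": 1}, {"x": 0, "y": 0, "z": -30, "ax": 0, "ay": 0, "az": 0, "gripper": 1}, {"x": 0, "y": 0, "z": 0, "ax": 0, "ay": 0, "az": 0, "gripper": 1}])

```text
clock: 4.48
position: [0.518, 0.2018, 0.1688]
ee_rot: [0.023, 1.0, 0.002, 0.004]
ft_force: [0.4, -0.2, 0.1]
grip_width: -0.002
grasp_force: 0.0
```

Run:
```python
from h import *
o=get_obs();print(o["clock"],o["position"],o["ft_force"])
for t,sl in((.14,.21),(.12,.21),(.09,.1),(.08,0),(.06,-.15),(.04,-.29)):
    w=wp(lever(165,9,0,0,sl)); w[2]=w[2]+.011; print(w,togo(w))
c=camera("side")["color"][115:265,175:325,::-1]; d=camera("scene")["color"][120:250,150:310,::-1]
cv2.imwrite("pics/d.png",np.hstack([cv2.resize(c,(400,400)),cv2.copyMakeBorder(cv2.resize(d,(400,325)),0,75,0,0,cv2.BORDER_CONSTANT)]))
```

```text
4.4833 [0.51795069 0.20184703 0.1688237 ] [ 0.4457604  -0.213081    0.10743298]
[0.55851834 0.2046291  0.13219816] [-40.1   4.4  36.9]
[0.55851834 0.2046291  0.13219816] [-40.1   4.4  36.9]
[0.5588766  0.2083903  0.11442755] [-40.2   8.1  54.7]
[0.55903996 0.21010535 0.098     ] [-40.2   9.8  71.2]
[0.55899181 0.20959981 0.07324165] [-40.    9.2  95.9]
[0.55863069 0.20580861 0.05044208] [-39.6   5.3 118.7]
```

View pics/d.png

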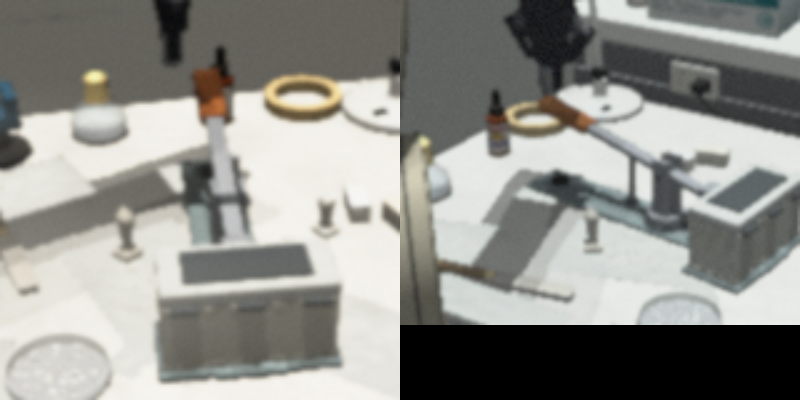

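The lever now lies along the plate against the post, with the handle at (210,95) in the left half and the toe towards the tongue. Next I move over it and press.

Emit:
apply_moves(rows=[{"x": -20, "y": 3, "z": 0, "ax": 0, "ay": 0, "az": 0, "gripper": 1}, {"x": -20, "y": 3, "z": 0, "ax": 0, "ay": 0, "az": 0, "gripper": 1}, {"x": 0, "y": 0, "z": 15, "ax": 0, "ay": 0, "az": 0, "gripper": 1}, {"x": 0, "y": 0, "z": 12, "ax": 0, "ay": 0, "az": 0, "gripper": 1}, {"x": 0, "y": 0, "z": 5, "ax": 0, "ay": 0, "az": 0, "gripper": 1}])

```text
clock: 5.0
position: [0.5545, 0.2048, 0.1285]
ee_rot: [0.022, 1.0, -0.001, -0.001]
ft_force: [-0.1, 0.8, 0.7]
grip_width: -0.0
grasp_force: 0.6
```

Emit:
apply_moves(rows=[{"x": 0, "y": 0, "z": 4, "ax": 0, "ay": 0, "az": 0, "gripper": 1}, {"x": 0, "y": 0, "z": 4, "ax": 0, "ay": 0, "az": 0, "gripper": 1}, {"x": 0, "y": 1, "z": 4, "ax": 0, "ay": 0, "az": 0, "gripper": 1}, {"x": 0, "y": 1, "z": 4, "ax": 0, "ay": 0, "az": 0, "gripper": 1}])

```text
clock: 5.33
position: [0.5556, 0.2074, 0.1154]
ee_rot: [0.022, 1.0, 0.0, -0.0]
ft_force: [-3.4, -2.2, 4.1]
grip_width: -0.002
grasp_force: 2.3
```

Emit:
apply_moves(rows=[{"x": 0, "y": 1, "z": 5, "ax": 0, "ay": 0, "az": 0, "gripper": 1}, {"x": 0, "y": 0, "z": 5, "ax": 0, "ay": 0, "az": 0, "gripper": 1}, {"x": 0, "y": 0, "z": 5, "ax": 0, "ay": 0, "az": 0, "gripper": 1}, {"x": 0, "y": 0, "z": 5, "ax": 0, "ay": 0, "az": 0, "gripper": 1}])

```text
clock: 5.67
position: [0.5561, 0.2092, 0.0951]
ee_rot: [0.022, 1.0, 0.001, 0.0]
ft_force: [-3.5, 1.6, 6.1]
grip_width: -0.001
grasp_force: 2.9
```

Emit:
apply_moves(rows=[{"x": 0, "y": 0, "z": 5, "ax": 0, "ay": 0, "az": 0, "gripper": 1}, {"x": 0, "y": 0, "z": 5, "ax": 0, "ay": 0, "az": 0, "gripper": 1}, {"x": 0, "y": 0, "z": 5, "ax": 0, "ay": 0, "az": 0, "gripper": 1}, {"x": 0, "y": -1, "z": 5, "ax": 0, "ay": 0, "az": 0, "gripper": 1}])

```text
clock: 6.0
position: [0.5561, 0.2086, 0.0751]
ee_rot: [0.022, 1.0, 0.001, 0.0]
ft_force: [-2.5, 3.5, 5.2]
grip_width: 0.0
grasp_force: 3.1
```

Run:
```python
from h import *
o=get_obs();print(o["clock"],o["position"],o["ft_force"])
w=wp(lever(165,9,0,0,-.29)); w[2]+=.011; print(w,togo(w))
```

```text
6.0 [0.55607968 0.20858744 0.07513675] [-2.50406158  3.52206834  5.18587745]
[0.55863069 0.20580861 0.05044208] [-2.7 -2.7 24.7]
```

Emit:
apply_moves(rows=[{"x": 0, "y": -1, "z": 5, "ax": 0, "ay": 0, "az": 0, "gripper": 1}, {"x": 0, "y": -1, "z": 5, "ax": 0, "ay": 0, "az": 0, "gripper": 1}, {"x": 0, "y": -1, "z": 5, "ax": 0, "ay": 0, "az": 0, "gripper": 1}, {"x": 0, "y": 0, "z": 3, "ax": 0, "ay": 0, "az": 0, "gripper": 1}])

```text
clock: 6.33
position: [0.5559, 0.206, 0.057]
ee_rot: [0.022, 1.0, 0.001, 0.0]
ft_force: [-3.4, 2.6, 5.9]
grip_width: 0.0
grasp_force: 3.0
```

Emit:
apply_moves(rows=[{"x": 0, "y": -1, "z": 2, "ax": 0, "ay": 0, "az": 0, "gripper": 1}, {"x": 0, "y": 0, "z": 2, "ax": 0, "ay": 0, "az": 0, "gripper": 1}])

```text
clock: 6.5
position: [0.5559, 0.205, 0.0533]
ee_rot: [0.022, 1.0, 0.001, 0.0]
ft_force: [-2.9, 3.1, 5.1]
grip_width: 0.001
grasp_force: 3.1
```

Emit:
apply_moves(rows=[{"x": 0, "y": 0, "z": 1, "ax": 0, "ay": 0, "az": 0, "gripper": 1}, {"x": 0, "y": 0, "z": 1, "ax": 0, "ay": 0, "az": 0, "gripper": 1}])

```text
clock: 6.67
position: [0.5561, 0.2048, 0.0519]
ee_rot: [0.022, 1.0, 0.001, 0.0]
ft_force: [-6.0, 2.1, 15.0]
grip_width: -0.001
grasp_force: 7.4
```

Emit:
apply_moves(rows=[{"x": 0, "y": 0, "z": 0.5, "ax": 0, "ay": 0, "az": 0, "gripper": 1}, {"x": 0, "y": 0, "z": 0, "ax": 0, "ay": 0, "az": 0, "gripper": 1}, {"x": 0, "y": 0, "z": 0, "ax": 0, "ay": 0, "az": 0, "gripper": 1}, {"x": 0, "y": 0, "z": 0, "ax": 0, "ay": 0, "az": 0, "gripper": 1}, {"x": 0, "y": 0, "z": 0, "ax": 0, "ay": 0, "az": 0, "gripper": 1}])

```text
clock: 7.08
position: [0.5561, 0.2048, 0.0519]
ee_rot: [0.022, 1.0, 0.001, 0.0]
ft_force: [-6.7, 2.7, 14.2]
grip_width: 0.001
grasp_force: 7.2
```

Run:
```python
from h import *
c=camera("side")["color"][115:265,175:325,::-1]; d=camera("scene")["color"][120:250,150:310,::-1]
cv2.imwrite("pics/e.png",np.hstack([cv2.resize(c,(400,400)),cv2.copyMakeBorder(cv2.resize(d,(400,325)),0,75,0,0,cv2.BORDER_CONSTANT)]))
o=get_obs();print(o["clock"],o["position"],o["ft_force"])
```

```text
7.1833 [0.55608067 0.20484218 0.0518665 ] [-5.83317057  3.03626677 14.92751   ]
```

View pics/e.png

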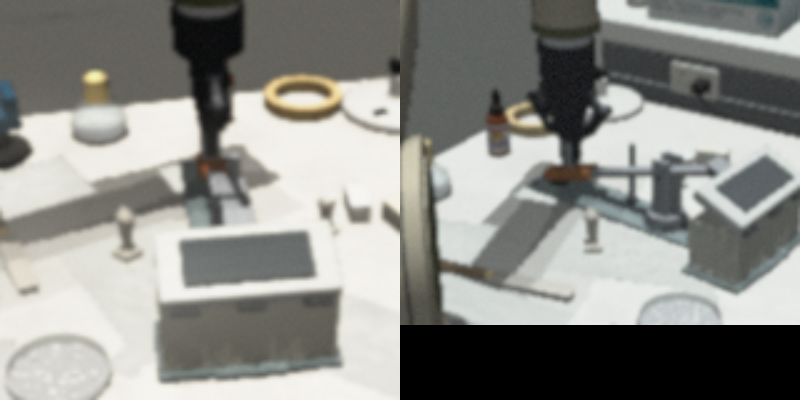

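The flap is raised (tilted at (760,180) in the right half), the handle is on the buffer under the fingertips, and the bystanders haven't moved.

```bash
python3 -c "
from workcell import *
print(hand_in())"
```

```text
the job is handed in; nothing more can be done
None
```

The job is handed in: the lever is against its stop post, and the fingertips hold the handle down on the buffer with about 15 N, so the flap stays open; the last pictures show the bystanders in view still in place.

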